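# Thread the drying rod through three valve blocks and hang them on the stand

### The job

Take the drying rod from its stand by its upright handle, thread it through the holes of the three wooden blocks standing in the trough, and push on until its collar squeezes the row snugly against the sprung end stop: hold a light push of about 8 N for half a second, and never press any block with more than 18 N. Then lift all three blocks clear of the trough on the rod and set the rod back in its stand as you found it, level and with the blocks hanging on it, without disturbing the jar, screwdriver, scraper and spare block.

Things in the scene. Friction and masses are not known exactly. Their poses are not given: they have to be found in the camera images.
- skewer_grip (a point): Grasp point on the drying rod's dark wooden upright handle (24 mm thick along the rod, 28 mm wide, 72 mm tall; rod 150 g in all): on its upright centre line, 30 mm above the rod's axis, 22 mm below the handle's top, 50 mm above its foot. x points along the level rod to its tip, z up. Grasp from above, closing along the rod: one finger in front of the handle, one behind.
- skewer_collar (a point): Centre of the front face of the rod's steel collar (20 mm diameter, 6 mm thick), on the rod's axis, 48 mm ahead of the handle's centre line; a 10 mm thick neck, 30 mm long, joins it to the handle's front face.
- skewer_tip (a point): Rounded free tip of the 8 mm thick steel rod, on its axis, 118 mm in front of the collar's front face, 166 mm in front of the handle's centre line.
- stand_seat (a point): Where skewer_grip lies when the rod is seated in the fixed wooden stand, 95 mm above the table; x along the rod to its tip, z up. The handle's foot rests on a ledge 45 mm above the table between cheeks 35 mm apart (tops 62 mm). 150 mm ahead the rod lies in a post's open slot, 21 mm wide, post top 82 mm above the table. Between them the base is 12 mm high. The rod starts here.
- trough: Fixed wooden trough; origin on the table under the middle of the row; x along the row from the open end, where the rod enters, to the end stop; z up. Floor 10 mm above the table, side walls 38 mm apart, tops 24 mm above the table, from x -50 to +75 mm. The holes' axis is 39 mm above the table.
- trough_far (a point): Far end of the trough's walls, on the holes' axis, 75 mm ahead of the trough's origin. Before it a metal end stop is clamped, its face anywhere from 31 to 7 mm before this point, not measured: feel for it. It is sprung along x, about 3 N per mm, for 16 mm at most. A slot in it, at least 18 mm wide and open upward, lets the rod pass and lift out.
- block1_hole (a point): Middle of the hole in the first wooden block, nearest the rod's entry. Each block (about 50 g) is 22 mm along the row (x), 34 mm across (y), 44 mm tall (z); its 12 mm through hole runs along x on the centre line, 29 mm above its underside. The blocks stand loose, some mm apart, with 2 mm play each side, and slide easily along the trough.
- block2_hole (a point): The same point of the second (middle) block.
- block3_hole (a point): The same point of the third block, next to the stop.
- jar: Bystander: glass jar with blue lid, 64 mm wide, 75 mm tall; origin at its underside.
- screwdriver: Bystander: screwdriver lying flat, 170 mm long.
- spare: Bystander: spare wooden block without hole, lying flat, 34 x 44 x 22 mm.
- scraper: Bystander: flat scraper lying on the table, 170 mm long, 30 mm wide.
Mind the look-alikes: they are no part of the job. Leave any blue or purple look-alike of the part that bears block1_hole alone.

How it is judged:
On the way, in this order (a step that is already met when the one before it is completed fails the run):
1. the rod passes through all three blocks and the row is pressed together against the stop with at least 4 N, for 0.3 s (x of block1_hole in the frame of skewer_grip between 0.05 and 0.158 m and y of block1_hole in the frame of skewer_grip between -0.006 and 0.006 m and z of block1_hole in the frame of skewer_grip between -0.038 and -0.022 m and x of block2_hole in the frame of skewer_grip between 0.05 and 0.158 m and y of block2_hole in the frame of skewer_grip between -0.006 and 0.006 m and z of block2_hole in the frame of skewer_grip between -0.038 and -0.022 m and x of block3_hole in the frame of skewer_grip between 0.05 and 0.158 m and y of block3_hole in the frame of skewer_grip between -0.006 and 0.006 m and z of block3_hole in the frame of skewer_grip between -0.038 and -0.022 m and contact force between block2 and block3 above 4 N), for 0.3 s.
2. all three blocks are lifted clear of the trough on the rod (holes more than 80 mm above the table) (x of block1_hole in the frame of skewer_grip between 0.05 and 0.158 m and y of block1_hole in the frame of skewer_grip between -0.006 and 0.006 m and z of block1_hole in the frame of skewer_grip between -0.038 and -0.022 m and x of block2_hole in the frame of skewer_grip between 0.05 and 0.158 m and y of block2_hole in the frame of skewer_grip between -0.006 and 0.006 m and z of block2_hole in the frame of skewer_grip between -0.038 and -0.022 m and x of block3_hole in the frame of skewer_grip between 0.05 and 0.158 m and y of block3_hole in the frame of skewer_grip between -0.006 and 0.006 m and z of block3_hole in the frame of skewer_grip between -0.038 and -0.022 m and height (world z) of each of block1_hole, block2_hole, block3_hole above 0.08 m), for 0.2 s.
At the end, for the whole second after the job is handed in: The rod is seated in its stand (handle point within 12 mm along the rod, 6 mm across and 5 mm in height of stand_seat, handle upright within 0.08 rad), all three blocks hang on the rod between collar and tip, and everything is at rest and released (x of skewer_grip in the frame of stand_seat between -0.012 and 0.012 m and y of skewer_grip in the frame of stand_seat between -0.006 and 0.006 m and z of skewer_grip in the frame of stand_seat between -0.005 and 0.005 m and angle between skewer_grip's own z axis and vertical below 0.08 rad and x of block1_hole in the frame of skewer_grip between 0.05 and 0.158 m and y of block1_hole in the frame of skewer_grip between -0.006 and 0.006 m and z of block1_hole in the frame of skewer_grip between -0.038 and -0.022 m and x of block2_hole in the frame of skewer_grip between 0.05 and 0.158 m and y of block2_hole in the frame of skewer_grip between -0.006 and 0.006 m and z of block2_hole in the frame of skewer_grip between -0.038 and -0.022 m and x of block3_hole in the frame of skewer_grip between 0.05 and 0.158 m and y of block3_hole in the frame of skewer_grip between -0.006 and 0.006 m and z of block3_hole in the frame of skewer_grip between -0.038 and -0.022 m and linear speed of skewer below 0.03 m/s and linear speed of each of block1, block2, block3 below 0.05 m/s); the robot touches nothing.
It fails at once if any block is pressed with more than 18 N (contact force between skewer and block1 above 18 N or contact force between any of skewer, block1 and block2 above 18 N or contact force between any of skewer, block2 and block3 above 18 N).
It fails at once if a bystander (jar, screwdriver, spare block, scraper) is moved more than 20 mm (distance of any of jar, screwdriver, spare, scraper from where it was at the start of the episode above 0.02 m).
It also fails if it takes over 61 s, if anything falls off the work surface, if the arm or the gripper's body presses on something with over 40 N, if the wrist force passes 120 N, or if a joint passes its speed limit or range.

### The arm

A 6-joint arm with a two-finger parallel gripper is mounted at the origin on the work surface. World frame = base frame: x ahead of the robot, y to its left, z up, the work surface at z = 0. Lengths are in m, angles in rad, forces in N, time in s.
With the tool pointing down it reaches from about 0.35 to 0.975 m from the base axis. Payload 4.9 kg.
Tool frame: the origin (TCP) lies on the front face of the gripper's body, between the roots of the fingers; the fingertips stand ctrl.tip_extent ahead of it and the grasp point (between the pads) lies 54 mm ahead of it (ctrl.tip_extent is the distance from the TCP to the fingertips, in m); z points along the fingers, y is the line along which they close (so a half turn about z gives the same grasp; the last joint's range is limited). The gripper opens to 85 mm and grips with 20 to 120 N. Pads are 22 mm wide; open, the fingers measure 114 mm over their backs; the gripper's body (76 mm by 85 mm) begins 54 mm behind the grasp point. The pads swing forward as they close: fully open they stand 13 mm farther back than shut.
Start: joints at [1.139, 0.053, 1.613, -0, 1.476, -0.119], TCP at [0.192, 0.595, 0.304] pointing down, gripper open.
Joint ranges: [-3.01, 3.01], [-1.01, 2.22], [0.06, 2.58], [-1.02, 4.17], [0.09, 2.62], [-3.14, 3.14]. Speed limits (rad/s): [2.57, 2.57, 3.14, 3.14, 3.14, 3.14].

### API

Orientations are given as a rotation vector (axis times angle).
In Python, from station import ctrl gives the robot as it stands.
- The arm moves only by the tool apply_moves, never from a script. Its argument "rows" is one flat list of numbers, 6 for each row, row after row: the shift along the tool's x, y, z normalised to -1 to 1, where 1 is 0.6 m, then the turn, a rotation vector about the tool's x, y, z normalised to -1 to 1, where 1 is 90 degrees. A call has 1 to 20 rows; each row is the pose to reach, as a shift and turn from the pose commanded when the call began, along the tool's axes at that moment; what a row does not reach only later rows make up. A row lasts 1/10 s, in which the tool goes at most 50 mm and 8.59 degrees, less where a joint would pass 70% of its speed; a pose out of reach is approached as far as the arm can. A call with a number of a shift or a turn outside -1 to 1 is refused whole. A call with a gripper value outside its range is refused whole. "grip" is the opening, from 0 (shut) to 1 (fully open), set as the call begins (left out, the last holds). The fingers move at their own pace and stop on an object; "grip_force" is the grip in N (left out, the last holds). Time passes only in rows, so rows that repeat a pose let the fingers close. It gives the time, the measured TCP pose, the force, the opening and the grip force at its end, in the units of the state.
- ctrl.get_obs(): the state, without advancing time (a new reading comes with each control period).
- ctrl.get_image(name): name is "scene" or "top"; returns (picture, depth): 420x560x3 uint8, blue, green, red; 420x560 float32, m along the optical axis (not along the pixel's ray), 0 where there is no reading.
- ctrl.camera_model(name): a dict with "mtx" (3x3 intrinsics, pixels), "k1" (the pictures are not rectified: a ray, as slopes to the right and down, at radius r is drawn at 1 + k1 r^2 times it, then the intrinsics apply), "R" (3x3) and "t" (3): a world point X has camera coordinates R X + t. Camera axes: x right, y down, z forward; pixel columns grow to the right and rows downward; lengths in m; the calibration is good to about 2 mm. A picture is of the moment at which its call begins. camera_model takes no time and is no camera call.
- ctrl.finish_job(): hands the job in; it is judged then, once.
The state is a dict: "t": time; "q": joint angles; "dq": joint speeds; "effort": joint torques, N m; "tool_pos": TCP position; "tool_rot": TCP orientation; "contact_force": force on the tool from outside, world axes, zero at the start; "wrist_torque": the same for the moment, N m; "opening": finger opening in m; "grip_force": force on a finger pad.
Only numpy, scipy, OpenCV 4.12 (cv2) and the standard library are available. Lean on these libraries where they do the work, as an engineer would, in place of code of your own. Each camera call takes 0.05 s, during which the arm holds its last target. There are 200 camera calls.

## Working session

There is one attempt and no reset: what is moved stays moved. The work goes in short steps, Python scripts to look and compute and a tool call to move; the robot and the scene stay as the last step left them, time stands still between calls to the robot, and variables do not carry over. Pictures are saved under pics/ and viewed, at most 12 in all, crops included, and the job is handed in when it is done.

Besides the shell and the picture viewer there is one more tool, called after "Call:" in YAML: its name, and indented under it one key for each argument. apply_moves: Moves the arm, as the interface text tells. Its arguments: {"type":"object","properties":{"rows":{"type":"array","items":{"type":"number"}},"grip":{"type":"number"},"grip_force":{"type":"number"}},"required":["rows"]}

```bash
mkdir -p pics; ls; cat > h.py <<'E'
import numpy as np, cv2
from station import ctrl
from scipy.spatial.transform import Rotation as Ro
def world(name,d,us,vs):
    c=ctrl.camera_model(name);K=np.array(c["mtx"]);k=c["k1"];R=np.array(c["R"]);t=np.array(c["t"])
    us=np.atleast_1d(us).astype(float);vs=np.atleast_1d(vs).astype(float)
    x=(us-K[0,2])/K[0,0];y=(vs-K[1,2])/K[1,1];a,b=x.copy(),y.copy()
    for _ in range(10):
        s=1+k*(a*a+b*b);a=x/s;b=y/s
    rays=np.stack([a,b,np.ones_like(a)],1)
    return rays@R, -R.T@t   # world dirs, camera centre
def onplane(name,us,vs,z):
    r,c=world(name,None,us,vs); return c+r*((z-c[2])/r[:,2])[:,None]
def depthpts(name,d,us,vs):
    r,c=world(name,None,us,vs); return c+r*d[np.asarray(vs,int),np.asarray(us,int)].reshape(-1,1)
E
python3 - <<'E'
from h import *
for n in("scene","top"):
    p,d=ctrl.get_image(n);cv2.imwrite(f"pics/{n}0.png",p);np.savez(f"{n}0.npz",p=p,d=d)
    c=ctrl.camera_model(n);print(n,c["mtx"],c["k1"],-np.array(c["R"]).T@c["t"])
print(ctrl.tip_extent,ctrl.get_obs())
E
```

```text
pics
scene [[406.49786323   0.         276.75209398]
 [  0.         406.49786323 212.67967475]
 [  0.           0.           1.        ]] -0.06652422797728826 [ 1.05787645 -0.38998432  0.79251874]
top [[411.19028105   0.         282.52142079]
 [  0.         411.19028105 206.45250608]
 [  0.           0.           1.        ]] -0.06622356016206145 [ 0.49891225 -0.00433258  0.8784247 ]
0.0726 {'t': 0.1, 'q': array([ 1.13899665e+00,  5.32623331e-02,  1.61418039e+00,  1.70155920e-05,
        1.47601879e+00, -1.18991103e-01]), 'dq': array([ 0.00103282, -0.00076217, -0.00437689,  0.00054603, -0.00120605,
        0.00144953]), 'effort': array([ 1.30701974e-04, -3.94907963e+01, -3.71361208e+01, -1.19750493e-04,
        3.96990072e-03, -1.27316602e-05]), 'tool_pos': array([0.19213662, 0.59426794, 0.30278936]), 'tool_rot': array([-4.89278342e-01, -3.10272589e+00,  2.81727256e-03]), 'contact_force': array([-0.73997751, -0.50281442, -0.61295612]), 'wrist_torque': array([-0.00267325, -0.01353754,  0.03527198]), 'grip_force': 0.0, 'opening': 0.08547111562945438}
```

View pics/top0.png

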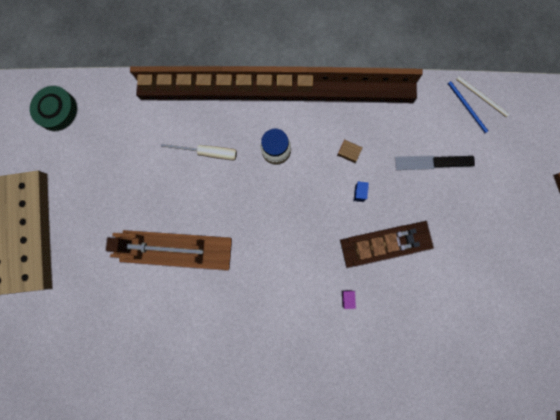

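View pics/scene0.png

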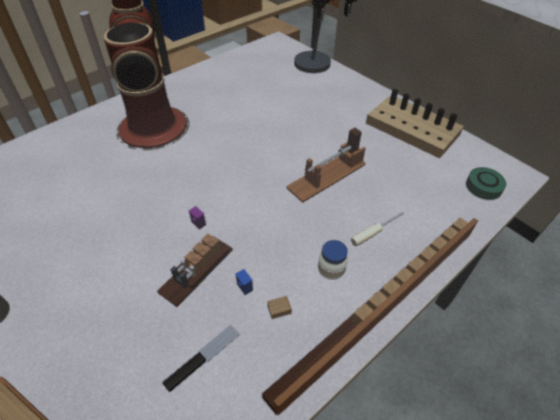

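The top view shows the stand with the rod at about (110–230, 250), with the handle near (120, 245), the collar at (143, 247) and the tip past (203, 251). The trough is at (342–432, 245), its blocks at (364, 250), (378, 247) and (392, 243), and the stop at (405, 240).
Things that could be mistaken for the blocks: blue (361,191), purple (349,299), the spare (350,150) and the rack row (145–305, 80). I choose the three brown blocks in the trough. Next is a close crop plus depth.

```bash
python3 - <<'E'
from h import *
z=np.load("top0.npz");p,d=z["p"],z["d"]
a=cv2.resize(p[225:275,100:240],None,fx=5.7,fy=5.7,interpolation=cv2.INTER_CUBIC)
b=cv2.resize(p[215:275,335:440],None,fx=5,fy=5,interpolation=cv2.INTER_CUBIC)
im=np.zeros((590,800,3),np.uint8);im[:285,:798]=a[:285,:798];im[288:588,:525]=b[:300,:525]
cv2.imwrite("pics/crop.png",np.clip(im*1.8,0,255).astype(np.uint8))
def hm(u0,u1,v0,v1):
    v,u=np.mgrid[v0:v1,u0:u1];P=depthpts("top",d,u.ravel(),v.ravel());return u.ravel(),v.ravel(),P
u,v,P=hm(100,240,225,275)
for lo,hi,n in((.100,.13,"handle top"),(.055,.070,"rod/cheek"),(.074,.09,"post")):
    m=(P[:,2]>lo)&(P[:,2]<hi)
    if m.sum():print(n,m.sum(),P[m].mean(0).round(4),u[m].min(),u[m].max(),v[m].min(),v[m].max())
u,v,P=hm(335,440,215,275)
m=(P[:,2]>.045)&(P[:,2]<.062);print("blocks",m.sum(),P[m].mean(0).round(4),np.median(P[m,2]))
g=np.zeros((420,560),np.uint8);g[v[m],u[m]]=255
n,l,s,c=cv2.connectedComponentsWithStats(g)
for i in range(1,n):print(s[i],c[i].round(1),onplane("top",c[i][0],c[i][1],.054).round(4))
print("table z",np.median(depthpts("top",d,np.arange(250,300),np.full(50,300))[:,2]))
E
```

```text
handle top 218 [0.5285 0.343  0.115 ] 105 122 237 251
rod/cheek 586 [0.5257 0.2824 0.0643] 110 202 233 263
post 148 [0.5246 0.2459 0.0812] 122 197 239 262
blocks 740 [ 0.5433 -0.1753  0.0545] 0.054825699987037624
[408 229   9   5  34] [412.1 231.1] [[ 0.5725 -0.2359  0.054 ]]
[384 233  15  19 202] [391.2 242.3] [[ 0.5492 -0.1937  0.054 ]]
[397 232   4   5  18] [398.5 234.2] [[ 0.5656 -0.2086  0.054 ]]
[371 237  15  19 216] [378.1 246.1] [[ 0.5409 -0.1676  0.054 ]]
[356 240  16  20 215] [363.8 249.5] [[ 0.5337 -0.139   0.054 ]]
[412 242   8   6  36] [415.6 244.4] [[ 0.546  -0.2426  0.054 ]]
[400 245   5   5  19] [401.9 247.3] [[ 0.5397 -0.2151  0.054 ]]
table z -0.00023860564474298407
```

View pics/crop.png

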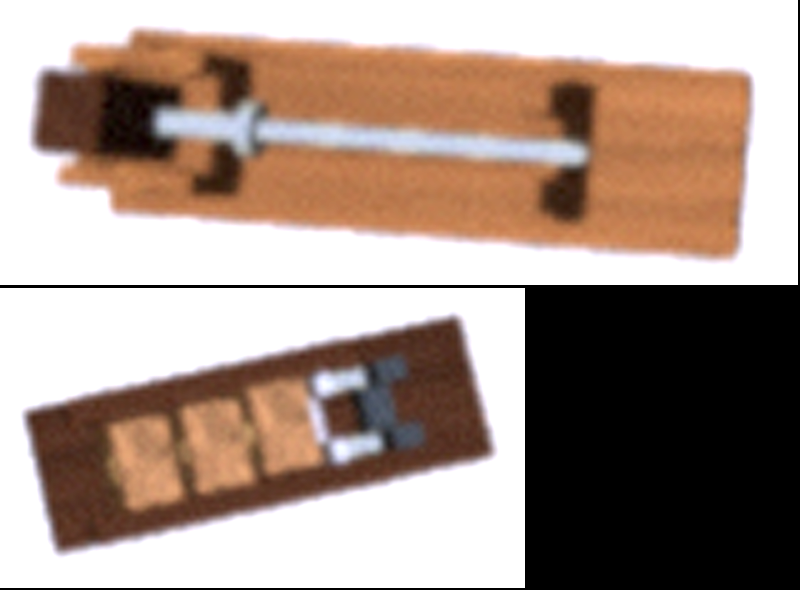

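The crop confirms the rod, with its handle at left and tip at right, and three brown blocks with the sprung grey stop behind them. Next I fit the axes.

```bash
cat >> h.py <<'E'
def grid(d,u0,u1,v0,v1,name="top"):
    v,u=np.mgrid[v0:v1,u0:u1];u=u.ravel();v=v.ravel();return u,v,depthpts(name,d,u,v)
def line(P):
    vx,vy,x,y=cv2.fitLine(P[:,:2].astype(np.float32),cv2.DIST_HUBER,0,1e-4,1e-4).ravel()
    if vy>0:vx,vy=-vx,-vy
    return np.array([x,y]),np.array([vx,vy]),np.degrees(np.arctan2(vy,vx))
def rot(u,v,p): return p[v,u].astype(int)
E
python3 - <<'E'
from h import *
z=np.load("top0.npz");p,d=z["p"],z["d"]
hsv=cv2.cvtColor(p,cv2.COLOR_BGR2HSV)
# rod: grey pixels in stand
u,v,P=grid(d,126,206,238,262);S=hsv[v,u,1];V=hsv[v,u,2]
m=(S<70)&(V>70);m2=m&(u>150)
# centroid per column
W=[];
for c in range(150,200):
    k=m&(u==c)
    if k.sum():w=V[k].astype(float);W.append((c,(v[k]*w).sum()/w.sum()))
W=np.array(W);Q=onplane("top",W[:,0],W[:,1],.065);o,dr,a=line(Q)
print("rod",o.round(4),dr.round(4),a.round(2),"depth z",np.median(P[m2,2]).round(4),"u range",u[m].min(),u[m].max())
k=u[m]; print("collar col widths",[(c,int((k==c).sum())) for c in range(126,206,1)])
n=np.array([-dr[1],dr[0]])
def rel(X):return ((X[:,:2]-o)@dr).round(4),((X[:,:2]-o)@n).round(4)
u,v,P=grid(d,100,130,228,260);m=(P[:,2]>.1135);s,t=rel(P[m]);print("handle s",s.min(),s.max(),"t",t.min(),t.max(),P[m].mean(0),m.sum())
tip=onplane("top",[u0:=203.5],[251],.065);print("tip s",rel(tip))
u,v,P=grid(d,190,210,235,268);m=P[:,2]>.078;s,t=rel(P[m]);print("post s",s.min(),s.max(),t.min(),t.max())
# trough outline
g=((hsv[:,:,2]<90)|(hsv[:,:,1]>80)).astype(np.uint8);g[:215]=0;g[275:]=0;g[:,:335]=0;g[:,440:]=0
g=cv2.morphologyEx(g,cv2.MORPH_CLOSE,np.ones((9,9)))
c=max(cv2.findContours(g,0,2)[0],key=cv2.contourArea).reshape(-1,2)
Q=onplane("top",c[:,0],c[:,1],.0)
for zz in(0,.024):
    Q=onplane("top",c[:,0],c[:,1],zz);r=cv2.minAreaRect((Q[:,:2]*1000).astype(np.float32));print("trough",zz,r)
u,v,P=grid(d,335,440,215,275)
for lo,hi in((.019,.028),(-.01,.015)):
    m=(P[:,2]>lo)&(P[:,2]<hi);print(lo,m.sum(),cv2.minAreaRect((P[m,:2]*1000).astype(np.float32)))
m=(P[:,2]>.051)&(P[:,2]<.058)&(u<400)&(hsv[v,u,1]>80)
G=np.zeros((420,560),np.uint8);G[v[m],u[m]]=255;nn,l,s,c=cv2.connectedComponentsWithStats(G)
C=[]
for i in range(1,nn):
    if s[i][4]>80:
        q=P[m][l[v[m],u[m]]==i];rr=cv2.minAreaRect((q[:,:2]*1000).astype(np.float32));C.append(q.mean(0));print(s[i][4],q.mean(0).round(4),rr)
print("row",line(np.array(C)))
E
```

```text
rod [0.5232 0.2206] [-0.0454 -0.999 ] -92.6 depth z 0.0672 u range 127 202
collar col widths [(126, 0), (127, 3), (128, 5), (129, 5), (130, 5), (131, 5), (132, 5), (133, 5), (134, 5), (135, 6), (136, 6), (137, 6), (138, 6), (139, 6), (140, 5), (141, 8), (142, 10), (143, 10), (144, 7), (145, 5), (146, 4), (147, 4), (148, 4), (149, 4), (150, 4), (151, 4), (152, 5), (153, 5), (154, 5), (155, 5), (156, 5), (157, 5), (158, 5), (159, 4), (160, 4), (161, 4), (162, 4), (163, 4), (164, 4), (165, 4), (166, 5), (167, 5), (168, 5), (169, 5), (170, 5), (171, 5), (172, 5), (173, 4), (174, 4), (175, 4), (176, 4), (177, 4), (178, 4), (179, 5), (180, 5), (181, 5), (182, 5), (183, 5), (184, 4), (185, 4), (186, 4), (187, 4), (188, 4), (189, 4), (190, 4), (191, 4), (192, 5), (193, 5), (194, 5), (195, 5), (196, 5), (197, 5), (198, 5), (199, 5), (200, 4), (201, 4), (202, 4), (203, 0), (204, 0), (205, 0)]
handle s -0.138 0.2258 t -0.014 0.0131 [0.52791341 0.33729799 0.13368716] 181
tip s (array([0.0413]), array([0.0013]))
post s 0.0159 0.2258 -0.0222 0.023
trough 0 ((549.2346801757812, -195.9374542236328),
[... 221 characters left out ...]
5), (62.37989044189453, 132.5816192626953), 13.638235092163086)
-0.01 4552 ((548.259521484375, -198.65771484375), (125.7613296508789, 225.330322265625), 1.1970303058624268)
191 [ 0.549  -0.1934  0.0548] ((549.2483520507812, -193.16883850097656), (34.667518615722656, 22.923961639404297), 13.974318504333496)
203 [ 0.5412 -0.1678  0.0547] ((541.2083129882812, -168.0447998046875), (35.08211135864258, 23.82093048095703), 11.715078353881836)
208 [ 0.5338 -0.139   0.0549] ((533.9010009765625, -139.3575439453125), (34.95102310180664, 23.240034103393555), 13.600618362426758)
row (array([ 0.541337  , -0.16675268], dtype=float32), array([ 0.2680232 , -0.96341246], dtype=float32), np.float32(-74.45332))
```

```bash
cat >> h.py <<'E'
def down(yaw):  # tool z down, tool y at world angle yaw (deg)
    y=np.array([np.cos(np.radians(yaw)),np.sin(np.radians(yaw)),0]);z=np.array([0,0,-1.]);return Ro.from_matrix(np.stack([np.cross(y,z),y,z],1))
def plan(*tg):
    o=ctrl.get_obs();R=Ro.from_rotvec(o["tool_rot"]);p=np.array(o["tool_pos"])
    y=R.as_matrix()[:,1];print("t",round(o["t"],2),"pos",p.round(4),"yaw",np.degrees(np.arctan2(y[1],y[0])).round(2),"zax",R.as_matrix()[:,2].round(4),"F",o["contact_force"].round(2),"open",round(o["opening"],4),"gf",o["grip_force"])
    for x,yy,z,yaw in tg:
        s=R.inv().apply(np.array([x,yy,z])-p)/.6;r=(R.inv()*down(yaw)).as_rotvec()/(np.pi/2);print(s.round(4).tolist(),r.round(4).tolist(),"mm",(s*600).round(1))
E
python3 -c "
from h import *
plan((.5289,.3465,.25,87.4),(.5289,.3465,.152,87.4))"
```

```text
t 0.1 pos [0.1921 0.5943 0.3028] yaw 72.08 zax [-8.0e-04 -1.7e-03 -1.0e+00] F [-0.74 -0.5  -0.61] open 0.0855 gf 0.0
[-0.6611, -0.22, 0.0882] [-0.0012, -0.0003, -0.1703] mm [-396.7 -132.    52.9]
[-0.6612, -0.2197, 0.2516] [-0.0012, -0.0003, -0.1703] mm [-396.7 -131.8  150.9]
```

Call:
apply_moves:
  rows: [-0.661,-0.22,0.088,-0.001,0,-0.17,-0.661,-0.22,0.088,-0.001,0,-0.17,-0.661,-0.22,0.088,-0.001,0,-0.17,-0.661,-0.22,0.088,-0.001,0,-0.17,-0.661,-0.22,0.088,-0.001,0,-0.17,-0.661,-0.22,0.088,-0.001,0,-0.17,-0.661,-0.22,0.088,-0.001,0,-0.17,-0.661,-0.22,0.088,-0.001,0,-0.17,-0.661,-0.22,0.088,-0.001,0,-0.17,-0.661,-0.22,0.088,-0.001,0,-0.17,-0.661,-0.22,0.088,-0.001,0,-0.17,-0.661,-0.22,0.088,-0.001,0,-0.17]
  grip: 0.7
  grip_force: 50

```text
t: 1.3
tool_pos: [0.5281, 0.3478, 0.251]
tool_rot: [-0.07, -3.141, -0.003]
contact_force: [0.2, -0.1, -0.2]
opening: 0.0594
grip_force: 0.0
```

```bash
python3 -c "
from h import *
plan((.5289,.3465,.152,87.4))
for n in('top','scene'):
    p,d=ctrl.get_image(n);cv2.imwrite(f'pics/{n}1.png',p)
a=cv2.imread('pics/scene1.png')[90:230,260:400];b=cv2.imread('pics/top1.png')[200:300,60:240]
im=np.zeros((560,800,3),np.uint8);im[:400,:400]=cv2.resize(a,(400,400));im[:222,400:]=cv2.resize(b,(400,222));cv2.imwrite('pics/v1.png',np.clip(im*1.7,0,255))"
```

```text
t 1.3 pos [0.5281 0.3478 0.251 ] yaw 87.45 zax [-3.0e-04  1.7e-03 -1.0e+00] F [ 0.18 -0.09 -0.17] open 0.0594 gf 0.0
[-0.0014, -0.0024, 0.165] [0.0011, -0.0002, 0.0005] mm [-0.8 -1.4 99. ][ WARN:0@1.594] global loadsave.cpp:1063 imwrite_ Unsupported depth image for selected encoder is fallbacked to CV_8U.
```

View pics/v1.png

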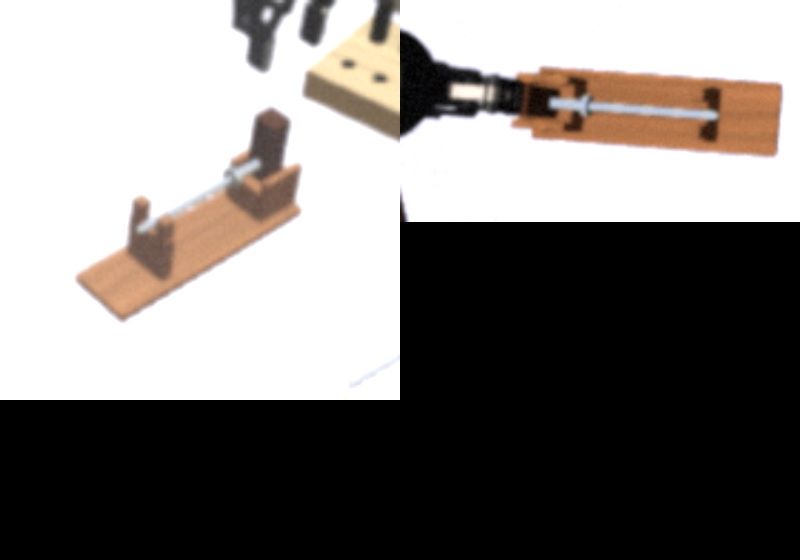

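The gripper hangs centred over the handle (top panel about (530, 97)) and the rod is seated. I go down and grasp.

Call:
apply_moves:
  rows: [-0.001,-0.002,0.08,0.001,0,0,-0.001,-0.002,0.14,0.001,0,0,-0.001,-0.002,0.167,0.001,0,0,-0.001,-0.002,0.167,0.001,0,0,-0.001,-0.002,0.167,0.001,0,0]

```text
t: 1.9
tool_pos: [0.5301, 0.3467, 0.1524]
tool_rot: [0.071, 3.139, 0.001]
contact_force: [0.1, 0.8, 0.5]
opening: 0.0597
grip_force: 0.0
```

Call:
apply_moves:
  rows: [0,0,0,0,0,0,0,0,0,0,0,0,0,0,0,0,0,0,0,0,0,0,0,0,0,0,0,0,0,0,0,0,0,0,0,0,0,0,0,0,0,0,0,0,0,0,0,0]
  grip: 0
  grip_force: 60

```text
t: 2.7
tool_pos: [0.5308, 0.3465, 0.1532]
tool_rot: [0.072, 3.137, 0.003]
contact_force: [-0.3, 0.1, 6.2]
opening: 0.0234
grip_force: 59.7
```

```bash
cat >> h.py <<'E'
def rod(zax,u0,u1,v0,v1,tag,smax=70,vmin=70,save=True):
    """fit rod axis in top view at height zax inside window; returns o,dir,ang,tip"""
    p,d=ctrl.get_image("top");cv2.imwrite(f"pics/{tag}.png",p)
    hsv=cv2.cvtColor(p,cv2.COLOR_BGR2HSV);W=[]
    for c in range(u0,u1):
        col=hsv[v0:v1,c].astype(float);k=(col[:,1]<smax)&(col[:,2]>vmin);w=col[:,2]*k
        if k.sum():W.append((c,(np.arange(v0,v1)*w).sum()/w.sum(),k.sum()))
    return np.array(W),p,d
E
python3 - <<'E'
from h import *
plan()
W,p,d=rod(.065,150,200,238,262,"grasped");o,dr,a=line(onplane("top",W[:,0],W[:,1],.065));print(o,dr,a)
x=.5289;print("lateral at handle y=.3465: x=",o[0]+dr[0]/dr[1]*(.3465-o[1]))
E
```

```text
t 2.7 pos [0.5308 0.3465 0.1532] yaw 87.37 zax [ 0.0035  0.0016 -1.    ] F [-0.27  0.15  6.19] open 0.0234 gf 59.72446918487549
[0.5241486  0.23823674] [-0.04583215 -0.99894917] -92.6269
lateral at handle y=.3465: x= 0.52911574
```

```bash
python3 -c "
from h import *
plan((.5308,.3465,.235,87.37),(.489,.0495,.235,104.1))"
```

```text
t 2.75 pos [0.5308 0.3465 0.1532] yaw 87.37 zax [ 0.0035  0.0017 -1.    ] F [-1.45 -0.27  5.48] open 0.0231 gf 59.724862575531006
[-0.0005, 0.0003, -0.1363] [0.0012, 0.0022, 0.0] mm [ -0.3   0.2 -81.8]
[0.0464, -0.4974, -0.1374] [0.0008, 0.0023, -0.1859] mm [  27.8 -298.4  -82.4]
```

Call:
apply_moves:
  rows: [0,0,-0.03,0,0.001,0,0,0,-0.08,0.001,0.002,0,0,0,-0.125,0.001,0.002,0,0,0,-0.137,0.001,0.002,0,0.002,-0.02,-0.137,0.001,0.002,-0.01,0.006,-0.07,-0.137,0.001,0.002,-0.025,0.013,-0.14,-0.137,0.001,0.002,-0.05,0.02,-0.21,-0.137,0.001,0.002,-0.08,0.026,-0.28,-0.137,0.001,0.002,-0.105,0.033,-0.35,-0.137,0.001,0.002,-0.13,0.039,-0.42,-0.137,0.001,0.002,-0.16,0.044,-0.47,-0.137,0.001,0.002,-0.178,0.046,-0.495,-0.137,0.001,0.002,-0.186,0.046,-0.497,-0.137,0.001,0.002,-0.186,0.046,-0.497,-0.137,0.001,0.002,-0.186]
  grip_force: 90

```text
t: 4.25
tool_pos: [0.488, 0.0493, 0.2321]
tool_rot: [0.384, -3.114, 0.001]
contact_force: [0.5, -0.1, -1.9]
opening: 0.0228
grip_force: 88.5
```

```bash
python3 -c "
from h import *
plan((.489,.0495,.1272,104.1))
p,d=ctrl.get_image('top');cv2.imwrite('pics/pre.png',p);np.savez('pre.npz',p=p,d=d)
cv2.imwrite('pics/prec.png',np.clip(cv2.resize(p[200:300,220:450],None,fx=3.4,fy=3.4,interpolation=2)*1.7,0,255).astype(np.uint8))"
```

```text
t 4.25 pos [0.488  0.0493 0.2321] yaw 104.05 zax [-0.0042 -0.0013 -1.    ] F [ 0.53 -0.11 -1.91] open 0.0228 gf 88.5453450679779
[-0.0025, -0.0001, 0.1748] [-0.0002, -0.0028, -0.0005] mm [ -1.5  -0.  104.9]
```

View pics/prec.png

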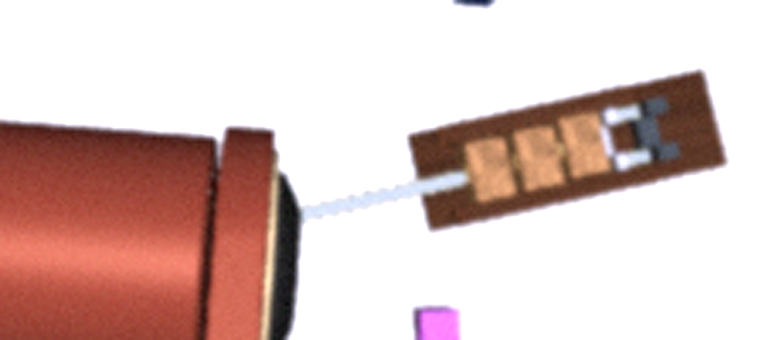

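The rod points at block 1, with its tip at crop pixel (465, 178) next to the block at (490, 168), still about 105 mm too high. I descend.

Call:
apply_moves:
  rows: [0,0,0.04,0,-0.001,0,-0.001,0,0.1,0,-0.002,0,-0.002,0,0.15,0,-0.003,0,-0.002,0,0.172,0,-0.003,0,-0.002,0,0.175,0,-0.003,0,-0.002,0,0.175,0,-0.003,0,-0.002,0,0.175,0,-0.003,0]

```text
t: 5.0
tool_pos: [0.4906, 0.0496, 0.13]
tool_rot: [-0.386, 3.113, -0.002]
contact_force: [-1.1, -0.2, -1.8]
opening: 0.023
grip_force: 88.6
```

```bash
cat > m.py <<'E'
from h import *
import sys
tag=sys.argv[1]
plan()
p,d=ctrl.get_image('top');hsv=cv2.cvtColor(p,cv2.COLOR_BGR2HSV)
cv2.imwrite('pics/'+tag+'c.png',np.clip(cv2.resize(p[210:280,300:440],None,fx=5.6,fy=5.6,interpolation=2)*1.7,0,255).astype(np.uint8))
s=ctrl.get_image('scene')[0];cv2.imwrite('pics/'+tag+'s.png',np.clip(cv2.resize(s[210:310,140:280],None,fx=5.6,fy=5.6,interpolation=2)*1.7,0,255).astype(np.uint8))
u,v,P=grid(d,300,400,225,275);o0=np.array([.5424,-.1696])
T=np.array([.2368,-.9715]);N=np.array([-T[1],T[0]])
print('rod columns: u, s, n, z  (trough frame, rod axis z .039)')
m=(P[:,2]>.03)&(P[:,2]<.05)&(P[:,1]>-.125)&(abs((P[:,:2]-o0)@N)<.02)
q=P[m];s=(q[:,:2]-o0)@T;n=(q[:,:2]-o0)@N
print(m.sum(),'s',s.min().round(4),s.max().round(4),'fit n vs s',np.polyfit(s,n,1).round(4),'n@-60',np.polyval(np.polyfit(s,n,1),-.06).round(4),'z',np.median(q[:,2]).round(4),'z vs s',np.polyfit(s,q[:,2],1).round(4))
m=(P[:,2]>.051)&(P[:,2]<.058)&(u<410)&(hsv[v,u,1]>80)
G=np.zeros((420,560),np.uint8);G[v[m],u[m]]=255;nn,l,st,c=cv2.connectedComponentsWithStats(G)
for i in range(1,nn):
    if st[i][4]>80:
        q=P[m][l[v[m],u[m]]==i].mean(0);print('block s,n',((q[:2]-o0)@T).round(4),((q[:2]-o0)@N).round(4),st[i][4])
E
python3 m.py low
```

```text
t 5.0 pos [0.4906 0.0496 0.13  ] yaw 104.14 zax [ 5.2e-03 -9.0e-04 -1.0e+00] F [-1.05 -0.18 -1.8 ] open 0.023 gf 88.56893062591553
rod columns: u, s, n, z  (trough frame, rod axis z .039)
184 s -0.1503 -0.0424 fit n vs s [0.0247 0.0034] n@-60 0.002 z 0.0452 z vs s [-0.0069  0.0443]
block s,n 0.0248 0.0006 188
block s,n -0.0021 -0.0007 206
block s,n -0.0315 -0.0013 206
```

```bash
cat >> m.py <<'E'
zr=float(sys.argv[2]) if len(sys.argv)>2 else .0405
W=[]
bg=np.median(hsv[280:300,300:340].reshape(-1,3),0)
for c in range(318,350):
    # rod over table/trough: use depth mask to weight rows
    k=(u==c)&(P[:,2]>.03)&(P[:,2]<.05)
    if 2<k.sum()<9: W.append((c,v[k].mean()))
W=np.array(W);Q=onplane('top',W[:,0],W[:,1],zr+.003);s=(Q[:,:2]-o0)@T;n=(Q[:,:2]-o0)@N
print('rod cols',len(W),'s',s.min().round(4),s.max().round(4),np.polyfit(s,n,1).round(4),np.polyval(np.polyfit(s,n,1),[-.06,-.0315,.025]).round(4))
E
python3 m.py low2
```

```text
t 5.1 pos [0.4905 0.0495 0.13  ] yaw 104.12 zax [ 5.2e-03 -9.0e-04 -1.0e+00] F [ 0.58 -0.41 -1.39] open 0.023 gf 88.56863379478455
rod columns: u, s, n, z  (trough frame, rod axis z .039)
180 s -0.1497 -0.0425 fit n vs s [0.0204 0.0027] n@-60 0.0015 z 0.0451 z vs s [-0.009  0.044]
block s,n 0.0249 0.0007 192
block s,n -0.002 -0.0008 210
block s,n -0.0316 -0.0012 210
rod cols 32 s -0.124 -0.0602 [-0.0003  0.0005] [0.0005 0.0005 0.0005]
```

View pics/low2c.png

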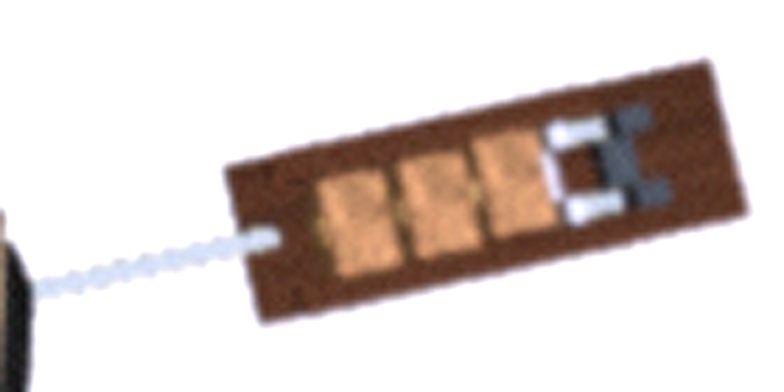

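View pics/low2s.png

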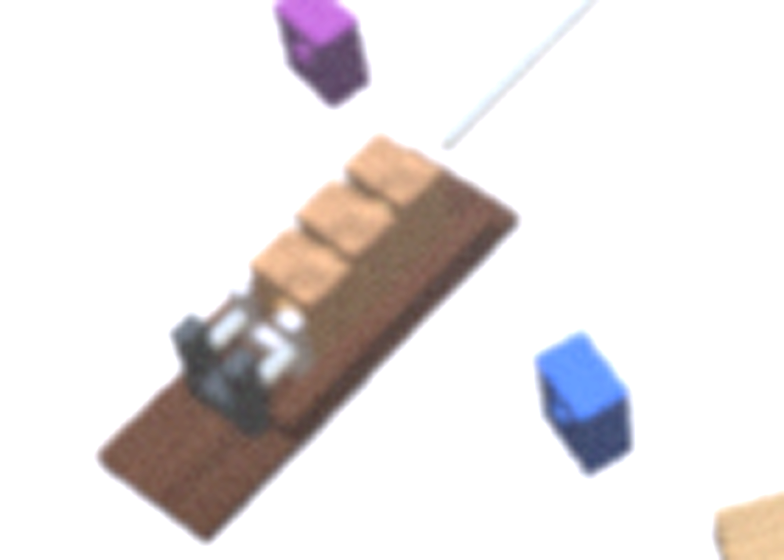

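```bash
python3 - <<'E'
from h import *
p,d=ctrl.get_image('top');g=p.astype(float).sum(2)
o0=np.array([.5424,-.1696]);T=np.array([.2368,-.9715]);N=np.array([-T[1],T[0]])
for c in range(343,350):
    w=np.clip(g[244:262,c]-1.0*np.median(g[244:262,c])-60,0,None)
    vv=(np.arange(244,262)*w).sum()/w.sum();X=onplane('top',[c],[vv],.042)[0];print(c,vv.round(2),((X[:2]-o0)@T).round(4),((X[:2]-o0)@N).round(4),d[int(round(vv)),c].round(4))
hsv=cv2.cvtColor(p,cv2.COLOR_BGR2HSV)
m=((hsv[...,2]>95)&(hsv[...,1]>60)&(hsv[...,0]<25)).astype(np.uint8);m[:225]=0;m[265:]=0;m[:,:352]=0;m[:,402:]=0
n,l,s,c=cv2.connectedComponentsWithStats(m)
for i in range(1,n):
    if s[i][4]>60:
        X=onplane('top',[c[i][0]],[c[i][1]],.054)[0];print(s[i],c[i].round(2),((X[:2]-o0)@T).round(4),((X[:2]-o0)@N).round(4))
E
```

```text
343 259.34 -0.0752 -0.0114 0.8662
344 255.33 -0.0714 -0.004 0.8265
345 253.05 -0.0684 -0.0 0.8241
346 252.56 -0.0662 0.0005 0.8244
347 252.41 -0.0641 0.0004 0.8261
348 252.38 -0.0621 0.0 0.8228
349 252.33 -0.0601 -0.0004 0.8248
[371 234  28  22 397] [384.57 244.19] 0.0112 0.0
[357 241  15  18 198] [363.68 249.42] -0.0319 -0.0011
```

Call:
apply_moves:
  rows: [0.0027,0,0.0033,0,0,-0.0045,0.0027,0,0.0033,0,0,-0.0045,0.0027,0,0.0033,0,0,-0.0045,0.0027,0,0.0033,0,0,-0.0045]

```text
t: 5.65
tool_pos: [0.4877, 0.049, 0.1261]
tool_rot: [-0.397, 3.115, -0.001]
contact_force: [0.0, 0.6, -1.0]
opening: 0.0231
grip_force: 88.6
```

```bash
python3 m.py low3
```

```text
t 5.65 pos [0.4877 0.049  0.1261] yaw 104.52 zax [ 1.7e-03 -7.0e-04 -1.0e+00] F [ 0.01  0.62 -0.99] open 0.0231 gf 88.56940269470215
rod columns: u, s, n, z  (trough frame, rod axis z .039)
183 s -0.15 -0.0425 fit n vs s [0.0339 0.0019] n@-60 -0.0001 z 0.0412 z vs s [-0.008   0.0402]
block s,n 0.0248 0.0008 189
block s,n -0.0019 -0.0008 206
block s,n -0.0317 -0.0011 205
rod cols 32 s -0.1249 -0.0607 [ 0.0097 -0.0008] [-0.0014 -0.0011 -0.0006]
```

Call:
apply_moves:
  rows: [0,-0.007,-0.002,0,0,0,0,-0.015,-0.002,0,0,0,0,-0.022,-0.002,0,0,0,0,-0.028,-0.002,0,0,0,0,-0.034,-0.002,0,0,0,0,-0.038,-0.002,0,0,0,0,-0.042,-0.002,0,0,0,0,-0.042,-0.002,0,0,0]

```text
t: 6.55
tool_pos: [0.4941, 0.0244, 0.1274]
tool_rot: [-0.396, 3.115, -0.002]
contact_force: [0.1, 0.8, -1.5]
opening: 0.0233
grip_force: 88.6
```

```bash
python3 m.py ins1
```

```text
t 6.55 pos [0.4941 0.0244 0.1274] yaw 104.51 zax [ 1.8e-03 -8.0e-04 -1.0e+00] F [ 0.13  0.8  -1.53] open 0.0233 gf 88.56895923614502
rod columns: u, s, n, z  (trough frame, rod axis z .039)
132 s -0.1114 -0.0423 fit n vs s [0.0499 0.0028] n@-60 -0.0002 z 0.0423 z vs s [-0.0051  0.0417]
block s,n 0.0247 0.0009 192
block s,n -0.0022 -0.0009 208
block s,n -0.0316 -0.0012 204
rod cols 25 s -0.1103 -0.0604 [ 0.0171 -0.0001] [-0.0011 -0.0007  0.0003]
```

Block 1 has not moved, so the tip is in its hole. I go on to block 2.

Call:
apply_moves:
  rows: [0,-0.01,0,0,0,0,0,-0.02,0,0,0,0,0,-0.03,0,0,0,0,0,-0.038,0,0,0,0,0,-0.046,0,0,0,0,0,-0.05,0,0,0,0,0,-0.05,0,0,0,0]

```text
t: 7.35
tool_pos: [0.5017, -0.0048, 0.1274]
tool_rot: [-0.396, 3.115, -0.002]
contact_force: [-0.1, 0.7, -1.4]
opening: 0.0231
grip_force: 88.6
```

```bash
python3 m.py ins2
```

```text
t 7.35 pos [ 0.5017 -0.0048  0.1274] yaw 104.49 zax [ 1.9e-03 -7.0e-04 -1.0e+00] F [-0.13  0.69 -1.41] open 0.0231 gf 88.5685122013092
rod columns: u, s, n, z  (trough frame, rod axis z .039)
39 s -0.0651 -0.0425 fit n vs s [0.3993 0.0218] n@-60 -0.0022 z 0.0423 z vs s [-0.169   0.0326]
block s,n 0.0247 0.0009 192
block s,n -0.002 -0.0008 206
block s,n -0.0318 -0.0011 202
rod cols 3 s -0.0646 -0.0604 [0.0651 0.0029] [-0.0011  0.0008  0.0045]
```

Call:
apply_moves:
  rows: [0,-0.01,0,0,0,0,0,-0.02,0,0,0,0,0,-0.03,0,0,0,0,0,-0.038,0,0,0,0,0,-0.044,0,0,0,0,0,-0.046,0,0,0,0,0,-0.046,0,0,0,0]

```text
t: 8.15
tool_pos: [0.5085, -0.0313, 0.1274]
tool_rot: [-0.396, 3.115, -0.001]
contact_force: [0.1, 0.6, -1.4]
opening: 0.0232
grip_force: 88.6
```

```bash
python3 m.py ins3 2>&1 | grep -v cols | head -8
```

```text
t 8.15 pos [ 0.5085 -0.0313  0.1274] yaw 104.5 zax [ 1.8e-03 -7.0e-04 -1.0e+00] F [ 0.15  0.61 -1.39] open 0.0232 gf 88.56931686401367
rod columns: u, s, n, z  (trough frame, rod axis z .039)
Traceback (most recent call last):
  File "m.py", line 13, in <module>
    print(m.sum(),'s',s.min().round(4),s.max().round(4),'fit n vs s',np.polyfit(s,n,1).round(4),'n@-60',np.polyval(np.polyfit(s,n,1),-.06).round(4),'z',np.median(q[:,2]).round(4),'z vs s',np.polyfit(s,q[:,2],1).round(4))
                      ~~~~~^^
```

```bash
sed -i '/^m=(P\[:,2\]>.03)/,/^print(m.sum/d; /^zr=/,$d' m.py; sed -i '/rod columns/d' m.py; python3 m.py ins4
```

```text
t 8.25 pos [ 0.5084 -0.0311  0.1274] yaw 104.52 zax [ 1.7e-03 -6.0e-04 -1.0e+00] F [ 0.48  0.11 -1.97] open 0.0233 gf 88.5692024230957
block s,n 0.0247 0.0009 192
block s,n -0.0023 -0.001 200
```

Call:
apply_moves:
  rows: [0,-0.01,0,0,0,0,0,-0.022,0,0,0,0,0,-0.034,0,0,0,0,0,-0.046,0,0,0,0,0,-0.058,0,0,0,0,0,-0.066,0,0,0,0,0,-0.072,0,0,0,0,0,-0.075,0,0,0,0,0,-0.075,0,0,0,0]

```text
t: 9.25
tool_pos: [0.5198, -0.0748, 0.1274]
tool_rot: [-0.397, 3.115, -0.001]
contact_force: [-0.2, 0.2, -1.7]
opening: 0.023
grip_force: 88.5
```

```bash
python3 m.py ins5
```

```text
t 9.25 pos [ 0.5198 -0.0748  0.1274] yaw 104.51 zax [ 1.7e-03 -7.0e-04 -1.0e+00] F [-0.23  0.23 -1.69] open 0.023 gf 88.5195243358612
```

View pics/ins5s.png

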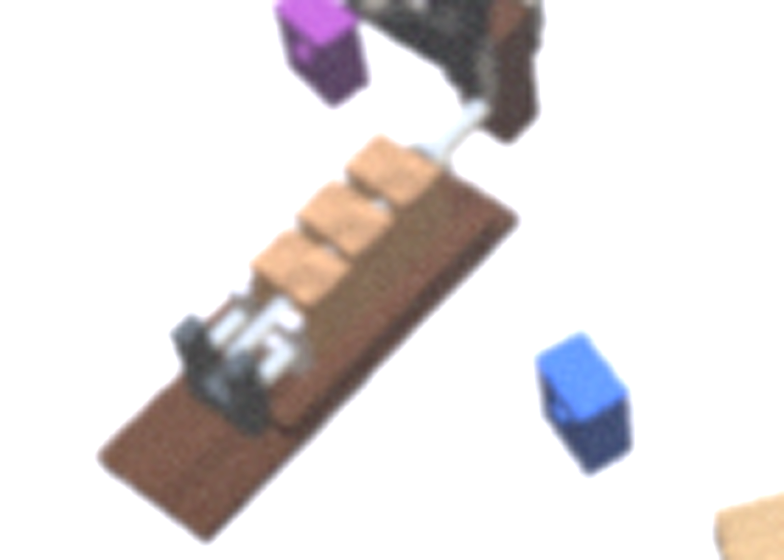

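The rod shows through all three blocks and out past the stop, and the collar at crop pixel (430, 150) is just behind block 1. Now I push slowly and watch the force.

Call:
apply_moves:
  rows: [0,-0.004,0,0,0,0,0,-0.008,0,0,0,0,0,-0.012,0,0,0,0,0,-0.016,0,0,0,0,0,-0.02,0,0,0,0,0,-0.022,0,0,0,0,0,-0.024,0,0,0,0,0,-0.024,0,0,0,0]

```text
t: 10.15
tool_pos: [0.5234, -0.0887, 0.1274]
tool_rot: [-0.397, 3.115, -0.001]
contact_force: [0.7, 0.0, 0.0]
opening: 0.023
grip_force: 88.5
```

Call:
apply_moves:
  rows: [0,-0.0017,0,0,0,0,0,-0.0034,0,0,0,0,0,-0.005,0,0,0,0,0,-0.005,0,0,0,0]

```text
t: 10.55
tool_pos: [0.5241, -0.0917, 0.1274]
tool_rot: [-0.397, 3.115, -0.002]
contact_force: [0.0, 0.1, -2.2]
opening: 0.0228
grip_force: 88.5
```

Call:
apply_moves:
  rows: [0,-0.0017,0,0,0,0,0,-0.0034,0,0,0,0,0,-0.0034,0,0,0,0]

```text
t: 10.85
tool_pos: [0.5247, -0.0937, 0.1275]
tool_rot: [-0.397, 3.115, -0.002]
contact_force: [-0.4, -0.5, -1.8]
opening: 0.0229
grip_force: 88.5
```

```bash
python3 m.py ins6
```

```text
t 10.85 pos [ 0.5247 -0.0937  0.1275] yaw 104.52 zax [ 1.9e-03 -9.0e-04 -1.0e+00] F [-0.42 -0.47 -1.83] open 0.0229 gf 88.52245688438416
```

View pics/ins6s.png

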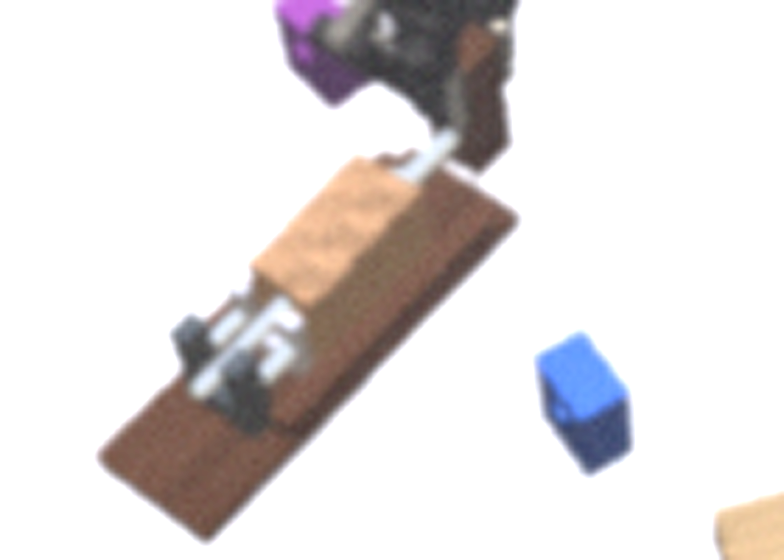

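The blocks are closed up with the collar touching, and the stop is a few mm ahead. I push in 1 mm steps.

Call:
apply_moves:
  rows: [0,-0.0017,0,0,0,0,0,-0.0034,0,0,0,0,0,-0.0034,0,0,0,0]

```text
t: 11.25
tool_pos: [0.5252, -0.0956, 0.1275]
tool_rot: [-0.397, 3.115, -0.002]
contact_force: [-0.2, 0.7, -0.4]
opening: 0.0234
grip_force: 88.5
```

Call:
apply_moves:
  rows: [0,-0.0017,0,0,0,0,0,-0.0025,0,0,0,0,0,-0.0025,0,0,0,0]

```text
t: 11.55
tool_pos: [0.5256, -0.097, 0.1275]
tool_rot: [-0.397, 3.115, -0.002]
contact_force: [0.1, 1.6, -1.2]
opening: 0.0229
grip_force: 88.5
```

Call:
apply_moves:
  rows: [0,-0.0015,0,0,0,0,0,-0.0015,0,0,0,0]

```text
t: 11.75
tool_pos: [0.5258, -0.0979, 0.1275]
tool_rot: [-0.397, 3.115, -0.002]
contact_force: [-0.7, 0.5, -0.7]
opening: 0.0229
grip_force: 88.5
```

Call:
apply_moves:
  rows: [0,-0.0015,0,0,0,0,0,-0.0015,0,0,0,0]

```text
t: 11.95
tool_pos: [0.526, -0.0988, 0.1275]
tool_rot: [-0.397, 3.115, -0.002]
contact_force: [0.8, 1.1, -0.4]
opening: 0.0235
grip_force: 88.5
```

Call:
apply_moves:
  rows: [0,-0.0017,0,0,0,0,0,-0.0017,0,0,0,0]

```text
t: 12.15
tool_pos: [0.5263, -0.0998, 0.1275]
tool_rot: [-0.397, 3.115, -0.002]
contact_force: [0.1, 1.4, -0.3]
opening: 0.0231
grip_force: 88.5
```

Call:
apply_moves:
  rows: [0,-0.0017,0,0,0,0,0,-0.0017,0,0,0,0]

```text
t: 12.35
tool_pos: [0.5265, -0.1004, 0.1275]
tool_rot: [-0.397, 3.115, -0.0]
contact_force: [-0.7, 3.5, -0.1]
opening: 0.0227
grip_force: 88.7
```

Call:
apply_moves:
  rows: [0,-0.0012,0,0,0,0,0,-0.0012,0,0,0,0]

```text
t: 12.55
tool_pos: [0.5266, -0.1008, 0.1275]
tool_rot: [-0.397, 3.115, 0.001]
contact_force: [-0.4, 5.4, -0.2]
opening: 0.0232
grip_force: 88.8
```

Call:
apply_moves:
  rows: [0,-0.0015,0,0,0,0,0,-0.0015,0,0,0,0,0,-0.0015,0,0,0,0]

```text
t: 12.85
tool_pos: [0.5268, -0.1014, 0.1276]
tool_rot: [-0.397, 3.115, 0.002]
contact_force: [-1.5, 7.0, 1.7]
opening: 0.0229
grip_force: 89.0
```

Call:
apply_moves:
  rows: [0,-0.0005,0,0,0,0,0,-0.0005,0,0,0,0,0,-0.0005,0,0,0,0,0,-0.0005,0,0,0,0,0,-0.0005,0,0,0,0,0,-0.0005,0,0,0,0,0,-0.0005,0,0,0,0]

```text
t: 13.55
tool_pos: [0.5269, -0.1014, 0.1276]
tool_rot: [-0.397, 3.115, 0.003]
contact_force: [-2.0, 7.1, 1.5]
opening: 0.023
grip_force: 89.0
```

About 7.4 N axial held for 0.7 s. Now I ease off 4 mm and lift.

Call:
apply_moves:
  rows: [0,0.002,0,0,0,0,0,0.0045,0,0,0,0,0,0.0065,0,0,0,0,0,0.0065,0,0,0,0,0,0.0065,-0.004,0,0,0,0,0.0065,-0.012,0,0,0,0,0.0065,-0.025,0,0,0,0,0.0065,-0.045,0,0,0,0,0.0065,-0.07,0,0,0,0,0.0065,-0.1,0,0,0,0,0.0065,-0.13,0,0,0,0,0.0065,-0.155,0,0,0,0,0.0065,-0.17,0,0,0,0,0.0065,-0.175,0,0,0,0,0.0065,-0.175,0,0,0,0,0.0065,-0.175,0,0,0]
  grip_force: 110

```text
t: 15.15
tool_pos: [0.5253, -0.0985, 0.2315]
tool_rot: [-0.397, 3.116, -0.0]
contact_force: [0.3, 0.8, -3.8]
opening: 0.0228
grip_force: 107.7
```

```bash
python3 - <<'E'
from h import *
plan((.5308,.3465,.235,87.37))
p,d=ctrl.get_image('top');s=ctrl.get_image('scene')[0]
cv2.imwrite('pics/lift.png',np.clip(np.vstack([cv2.resize(p[190:290,280:460],(700,300)),cv2.resize(s[140:300,130:330],(350,280))[:, :].repeat(2,1)[:,:700]])*1.0,0,255).astype(np.uint8))
cv2.imwrite('pics/lifts.png',np.clip(cv2.resize(s[130:310,130:330],None,fx=3,fy=3)*1.7,0,255).astype(np.uint8))
E
```

```text
t 15.15 pos [ 0.5253 -0.0985  0.2315] yaw 104.52 zax [ 1.e-04 -1.e-04 -1.e+00] F [ 0.25  0.85 -3.81] open 0.0228 gf 107.72272825241089
[-0.1948, 0.7157, -0.006] [-0.0001, 0.0, 0.1906] mm [-116.9  429.4   -3.6]
```

View pics/lifts.png

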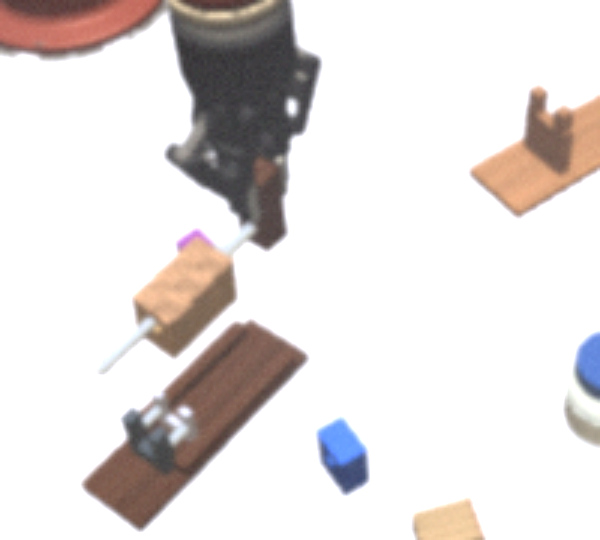

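All three blocks hang on the rod, clear of the trough. I carry them back above the stand.

Call:
apply_moves:
  rows: [-0.002,0.008,-0.006,0,0,0.002,-0.008,0.03,-0.006,0,0,0.008,-0.018,0.065,-0.006,0,0,0.018,-0.031,0.115,-0.006,0,0,0.031,-0.046,0.17,-0.006,0,0,0.046,-0.061,0.225,-0.006,0,0,0.061,-0.076,0.28,-0.006,0,0,0.076,-0.091,0.335,-0.006,0,0,0.091,-0.106,0.39,-0.006,0,0,0.106,-0.121,0.445,-0.006,0,0,0.121,-0.136,0.5,-0.006,0,0,0.136,-0.151,0.555,-0.006,0,0,0.15,-0.166,0.61,-0.006,0,0,0.163,-0.178,0.655,-0.006,0,0,0.175,-0.187,0.687,-0.006,0,0,0.183,-0.192,0.706,-0.006,0,0,0.188,-0.195,0.716,-0.006,0,0,0.19,-0.195,0.716,-0.006,0,0,0.19,-0.195,0.716,-0.006,0,0,0.19,-0.195,0.716,-0.006,0,0,0.19]

```text
t: 17.25
tool_pos: [0.5315, 0.3457, 0.2358]
tool_rot: [0.072, 3.139, -0.002]
contact_force: [0.5, -0.5, -2.8]
opening: 0.023
grip_force: 108.0
```

```bash
python3 - <<'E'
from h import *
plan((.5308,.3465,.18,87.37),(.5308,.3465,.153,87.37))
p,d=ctrl.get_image('top');cv2.imwrite('pics/ret.png',p)
u,v,P=grid(d,100,260,220,285);o=np.array([.5289,.3465]);dr=np.array([-.0454,-.999]);n=np.array([.999,-.0454])
s=(P[:,:2]-o)@dr;t=(P[:,:2]-o)@n
m=(P[:,2]>.158)&(P[:,2]<.175)&(s>.04)&(s<.13);print('blocks s',s[m].min(),s[m].max(),'t',t[m].min(),t[m].max(),'z',np.median(P[m,2]),m.sum())
m=(P[:,2]>.14)&(P[:,2]<.165)&(s>.128)&(s<.2)&(abs(t)<.02);print('rod end s',s[m].max() if m.any() else None,'t',np.median(t[m]),'z',np.median(P[m,2]),np.polyfit(s[m],t[m],1),np.polyfit(s[m],P[m,2],1),m.sum())
E
```

```text
t 17.25 pos [0.5315 0.3457 0.2358] yaw 87.36 zax [ 0.0018 -0.001  -1.    ] F [ 0.45 -0.48 -2.8 ] open 0.023 gf 108.01404118537903
[0.0014, 0.0014, 0.093] [-0.0006, 0.0012, -0.0001] mm [ 0.8  0.8 55.8]
[0.0015, 0.0014, 0.138] [-0.0006, 0.0012, -0.0001] mm [ 0.9  0.9 82.8]
blocks s 0.04388498672052643 0.11818034264627846 t -0.016639922215098794 0.019527752377681604 z 0.16129935449720945 732
rod end s 0.16594409212772815 t 0.00013310453587901273 z 0.15085307273925574 [ 0.00361029 -0.00031803] [0.00594735 0.14955708] 90
```

The rod end lies at s = 0.166 and t = 0, level and aligned with where it started. I lower it.

Call:
apply_moves:
  rows: [0.001,0.001,0.015,0,0.001,0,0.001,0.001,0.04,0,0.001,0,0.001,0.001,0.065,0,0.001,0,0.001,0.001,0.09,0,0.001,0,0.001,0.001,0.105,0,0.001,0,0.001,0.001,0.117,0,0.001,0,0.001,0.001,0.125,0,0.001,0,0.001,0.001,0.129,0,0.001,0,0.001,0.001,0.13,0,0.001,0,0.001,0.001,0.13,0,0.001,0]

```text
t: 18.3
tool_pos: [0.5312, 0.3473, 0.1584]
tool_rot: [0.071, 3.14, -0.0]
contact_force: [0.4, 0.2, -2.0]
opening: 0.023
grip_force: 108.1
```

```bash
cat > c.py <<'E'
from h import *
plan((.5308,.3465,.153,87.37))
p,d=ctrl.get_image('top');sc=ctrl.get_image('scene')[0]
cv2.imwrite('pics/seat.png',np.clip(np.hstack([cv2.resize(p[215:285,90:240],None,fx=2.7,fy=2.7),cv2.resize(sc[100:210,270:380],(189,189))])*1.7,0,255).astype(np.uint8))
cv2.imwrite('pics/seats.png',np.clip(cv2.resize(sc[110:210,270:380],None,fx=5,fy=5,interpolation=2)*1.7,0,255).astype(np.uint8))
u,v,P=grid(d,100,260,220,285);o=np.array([.5289,.3465]);dr=np.array([-.0454,-.999]);n=np.array([.999,-.0454])
s=(P[:,:2]-o)@dr;t=(P[:,:2]-o)@n
m=(P[:,2]>.071)&(s>.052)&(s<.13);print('blocks s',s[m].min(),s[m].max(),'z',np.median(P[m,2]),m.sum())
m=(P[:,2]>.055)&(s>.125)&(s<.2)&(abs(t)<.006);print('rod end s',s[m].max(),'t',np.median(t[m]),'z',np.median(P[m,2]),m.sum())
E
python3 c.py
```

```text
t 18.3 pos [0.5312 0.3473 0.1584] yaw 87.43 zax [ 1.2e-03 -2.0e-04 -1.0e+00] F [ 0.4   0.16 -1.97] open 0.023 gf 108.10804009437561
[0.0006, -0.0013, 0.0089] [-0.0001, 0.0008, 0.0006] mm [ 0.4 -0.8  5.4]
blocks s 0.05208670700700535 0.12990438286778602 z 0.084006297713624 743
rod end s 0.16406148006174937 t -0.0001725334360828936 z 0.07291241488650663 92
```

Call:
apply_moves:
  rows: [0,0,0.002,0,0,0,0,0,0.004,0,0,0,0,0,0.006,0,0,0,0,0,0.007,0,0,0,0,0,0.007,0,0,0]

```text
t: 18.9
tool_pos: [0.5309, 0.3471, 0.1535]
tool_rot: [0.071, 3.141, -0.001]
contact_force: [-0.3, -0.4, -2.8]
opening: 0.0227
grip_force: 108.5
```

Call:
apply_moves:
  rows: [0,0,0.0015,0,0,0,0,0,0.0015,0,0,0,0,0,0.0015,0,0,0]

```text
t: 19.2
tool_pos: [0.531, 0.3472, 0.1533]
tool_rot: [0.071, 3.14, -0.001]
contact_force: [-2.6, -0.8, 2.6]
opening: 0.0228
grip_force: 108.8
```

Contact has reversed the vertical force, so the handle is on its ledge. I release it.

Call:
apply_moves:
  rows: [0,0,0,0,0,0,0,0,0,0,0,0,0,0,0,0,0,0,0,0,0,0,0,0,0,0,0,0,0,0,0,0,0,0,0,0]
  grip: 0.7
  grip_force: 20

```text
t: 19.8
tool_pos: [0.5309, 0.3471, 0.1527]
tool_rot: [0.071, 3.14, -0.001]
contact_force: [0.4, 0.0, -0.8]
opening: 0.0598
grip_force: 0.0
```

Call:
apply_moves:
  rows: [0,0,-0.01,0,0,0,0,0,-0.04,0,0,0,0,0,-0.08,0,0,0,0,0,-0.13,0,0,0,0,0,-0.18,0,0,0,0,0,-0.22,0,0,0,0,0,-0.25,0,0,0,0,0,-0.25,0,0,0,0,0,-0.25,0,0,0,0,0,-0.25,0,0,0]

```text
t: 20.8
tool_pos: [0.5302, 0.3469, 0.3006]
tool_rot: [-0.071, -3.138, 0.003]
contact_force: [0.0, 1.2, 0.1]
opening: 0.0598
grip_force: 0.0
```

```bash
python3 c.py
```

```text
t 20.8 pos [0.5302 0.3469 0.3006] yaw 87.42 zax [-0.0026 -0.0021 -1.    ] F [0.05 1.17 0.07] open 0.0598 gf 0.0
[-0.0016, -0.0001, 0.246] [-0.0014, -0.0016, 0.0006] mm [ -1.   -0.  147.6]
blocks s 0.0520247285463486 0.12157083138367884 z 0.07826901683427756 625
rod end s 0.16438737057809127 t -3.889878259627083e-05 z 0.06658147831297578 91
```

View pics/seats.png

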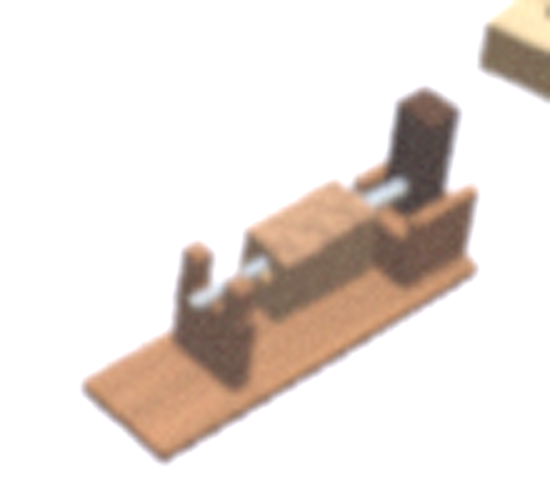

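The rod is seated level with its handle at crop pixel (425, 145) upright on the ledge and its tip in the post slot at (205, 295). The three blocks hang between collar and post, and the gripper is clear. I hand in.

```bash
python3 -c "
from station import ctrl
print(ctrl.finish_job())"
```

```text
the job is handed in; nothing more can be done
None
```

The job is handed in at about 21 s: the rod went through all three blocks, the row was held against the stop at about 7.4 N for 0.7 s, and the rod is back level in its stand with the blocks on it; no verdict was returned, and I did not re-measure the jar, screwdriver, scraper or spare block.

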